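Lock the printer control box with the slot key

TASK

The cover of the printer's control box is on, but its slotted cam lock is still open. Take the slot key out of its stand, feel the blade into the lock's slot with a light touch, never pressing hard, and turn it clockwise gently, without forcing, until the lock seats against its stop and its bolt is fully home in the keeper. Then put the key back upright in its stand and let go, without knocking the other things about.

Things in the scene. Friction and masses are not known exactly. Their poses are not given: they have to be found in the camera images.
- control_box: grey control box with white cover plate, 200 x 220 x 50 mm (x, y, z), fixed to the bench; origin at the centre of its underside, z up. On its top at x = -40, y = -30 mm stands the lock: a round dark boss with a slotted brass cam. A steel bolt with orange nose runs from it through a low guide towards -y into a keeper (both under 15 mm high)
- lock (a point): centre of the lock, level with the brass cam's face, 61 mm above the bench; fixed to the box, with its axes (does not turn with the cam). The boss around it: outer diameter 40, inner 26 mm, rim 3 mm above the cam's face. The slot runs straight across the cam through this point, from wall to wall of the boss (26 mm), 4.6 mm wide, 8 mm deep, both ends alike. Press well under 40 N when seeking it
- red_mark (a point): red mark on the cover, 30 mm from the lock on its -x side (another on its +x side): open direction. The slot's angle is not measured: it starts 5 to 49 degrees clockwise, seen from above, of the line through the red marks. See it or feel for it: a blade held lightly on the cam's face drops in within about 0.07 rad of the slot, 0.7 mm of its middle line. The cam stays where it is left
- green_mark (a point): green mark on the cover, 30 mm from the lock on its +y side: locked direction. A rigid stop ends the clockwise turn when the slot points at it. Turning takes 0.12 N m at first, 0.23 near the end. The blade has 0.08 rad of play each way and contacts give a little: so turn the key about 0.12 rad past the slot, till torque rises steeply; 0.3 to 0.4 N m is ample, 0.55 is forcing it
- bolt (a joint): travel of the lock's bolt towards the keeper in m, driven by a pin on the cam: none until the slot is about 50 degrees clockwise of the red marks, 13.3 mm (0.0133) when the cam is at its stop, about 20 mm per rad there; above 0.0118 it is home
- key_grip (a point): centre of the red grip of the slot key, half-way up the grip. The grip is a block 36 (x) x 18 (y) x 50 mm (z); below it hangs a flat steel blade 20 (x) x 3 (y) mm, 38 mm long, with a plain square lower edge. z points from blade to grip (up in the stand). The key weighs about 70 g and is the same after a half turn
- key_tip (a point): middle of the lower edge of the key's blade, 63 mm below the centre of the grip, same axes
- stand_mouth (a point): centre of the mouth of the pocket in the key's stand: a black block 80 x 60 x 45 mm (x, y, z) fixed to the bench, mouth 45 mm above the bench. The pocket is 25 (x) x 8 (y) mm and 42 mm deep; the key stands in it with its blade down and the underside of its grip resting on the block, so the blade's lower edge is 38 mm below the mouth. z up; either way round will do
- lattice: bystander: red printed lattice frame, 60 x 60 x 43 mm, loose; origin at the centre of its underside
- bottle: bystander: white bottle with blue cap, diameter 54, 130 mm high, loose; origin at the centre of its underside
- tray: bystander: grey divided tray, 120 x 90 x 30 mm, loose; origin at the centre of its underside
Things that resemble listed ones, but are neither listed nor needed, are in the scene too. Of the things that look like the part that bears key_grip, the largest one is meant. Of the things that look like the part that bears stand_mouth, take the one that is farthest from the robot's base at the start.

How it is judged:
By the outcome, as a careful person would: the job done as asked, in the order asked, and still so for the second after the job is handed in, with the robot touching nothing.
It also fails if it takes over 72 s, if anything falls off the work surface, if the arm or the gripper's body presses on something with over 40 N, if the wrist force passes 120 N, or if a joint passes its speed limit or range.

ROBOT

A 6-joint arm with a two-finger parallel gripper is mounted at the origin on the work surface. World frame = base frame: x ahead of the robot, y to its left, z up, the work surface at z = 0. Lengths are in m, angles in rad, forces in N, time in s.
With the tool pointing down it reaches from about 0.375 to 0.925 m from the base axis. Payload 5.7 kg.
Tool frame: the origin (TCP) lies between the finger pads; the fingertips stand 19 mm ahead of it and the grasp point (between the pads) is the TCP; z points along the fingers, x is the direction in which the jaws open and shut, and the axes are right-handed (so a half turn about z gives the same grasp; the last joint's range is limited). The gripper opens to 85 mm and grips with 20 to 120 N. Pads are 22 mm wide; open, the fingers measure 114 mm over their backs; the gripper's body (76 mm by 85 mm) begins 54 mm behind the grasp point. The pads swing forward as they close: fully open they stand 13 mm farther back than shut.
Start: joints at [1.176, 0.359, 1.51, -0, 1.272, -0.115], TCP at [0.166, 0.577, 0.25] pointing down, gripper open.
Joint ranges: [-2.97, 2.97], [-1.01, 2.36], [0.21, 2.38], [-0.96, 4.11], [0.2, 2.71], [-2.98, 2.98]. Speed limits (rad/s): [2.39, 2.39, 3.14, 3.14, 3.14, 3.14].

INTERFACE

Orientations are given as a 3x3 rotation matrix whose columns are the frame's x, y, z axes.
In Python, from plant import bot gives the robot as it stands. The module is installed in compiled form; this text tells all that it offers.
- The arm moves only by the tool step_arm, never from a script. Its argument "targets" is a list of rows, each a list of 5 numbers: the gripper's target within -1 to 1 (shut at 1, half-way at 0, fully open at -1), then the shift along the tool's x, y, z in mm, then the turn about the tool's z in rad. In form: [[fingers, x, y, z, spin], ...]. A call has 1 to 10 rows; each row shifts and turns the pose as measured when the row begins, along the tool's axes as they then stand; what a row does not reach is not made up. A row lasts 1/8 s, in which the tool goes at most 62.5 mm and 10.7 degrees, less where a joint would pass 70% of its speed; a pose out of reach is approached as far as the arm can. A call with a gripper value outside its range is refused whole. The fingers move at their own pace and stop on an object; "newtons" is the grip in N (left out, the last holds). Time passes only in rows, so rows that do not move let the fingers close. It gives the time, the measured TCP pose, the force and the opening at its end, in the units of the state.
- bot.sense(): the state, without advancing time (a new reading comes with each control period).
- bot.grab_frame(name): name is "scene" or "top"; returns a dict with "img" (480x640x3 uint8, red, green, blue), "fx", "fy", "cx", "cy" (pixels), "R" (3x3) and "t" (3): a world point X has camera coordinates R X + t. Camera axes: x right, y down, z forward; pixel columns grow to the right and rows downward; lengths in m; the calibration is good to about 2 mm. A picture is of the moment at which its call begins. There is no depth.
- bot.close_job(): hands the job in, once; it reports no verdict.
The state is a dict: "clock": time; "joints": joint angles; "qd": joint speeds; "effort": joint torques, N m; "tool_pos": TCP position; "tcp_rot": TCP orientation; "ft_force": force on the tool from outside, world axes, zero at the start; "moment": the same for the moment, N m; "opening": finger opening in m.
Only numpy, scipy, OpenCV 4.12 (cv2) and the standard library are available. Lean on these libraries where they do the work, as an engineer would, in place of code of your own. Each camera call takes 0.05 s, during which the arm holds its last target. There are 200 camera calls.

## Working session

There is one attempt and no reset: what is moved stays moved. The work goes in short steps, Python scripts to look and compute and a tool call to move; the robot and the scene stay as the last step left them, time stands still between calls to the robot, and variables do not carry over. Pictures are saved under pics/ and viewed, about 8 in all and at most 12, crops included, and the job is handed in when it is done.

Besides the shell and the picture viewer there is one more tool, called after "Request:" as name(argument=value, ...), one argument or row to a line, values as JSON. step_arm: Moves the arm, as the interface text tells. Its arguments: {"type":"object","properties":{"targets":{"type":"array"},"newtons":{"type":"number"}},"required":["targets"]}

```bash
mkdir -p pics; cat > h.py <<'E'
import numpy as np, cv2
from plant import bot
def grab(n,f=None):
    c=bot.grab_frame(n)
    if f: cv2.imwrite('pics/'+f,cv2.cvtColor(c['img'],cv2.COLOR_RGB2BGR))
    c['R']=np.array(c['R']);c['t']=np.array(c['t']);return c
def ray(c,u,v,z):
    C=-c['R'].T@c['t'];d=c['R'].T@np.array([(u-c['cx'])/c['fx'],(v-c['cy'])/c['fy'],1.])
    return C+d*(z-C[2])/d[2]
def proj(c,X):
    p=c['R']@np.array(X)+c['t'];return c['fx']*p[0]/p[2]+c['cx'],c['fy']*p[1]/p[2]+c['cy']
E
python3 - <<'E'
from h import *
for n in('scene','top'):
    c=grab(n,n+'0.png');print(n,-c['R'].T@c['t'],c['R'][2],c['fx'])
    np.savez(n+'0.npz',**c)
print(bot.sense())
E
```

```text
scene [1.06014466 0.36763007 0.80535622] [-0.52559483 -0.40336981 -0.74902795] 586.070714775482
top [ 0.38880332 -0.0567201   1.0087031 ] [ 0.18531834  0.00831279 -0.98264338] 512.5093588319843
{'clock': 0.1, 'joints': array([ 1.17587245e+00,  3.59428700e-01,  1.51132325e+00, -5.07432595e-05,
        1.27250903e+00, -1.15136004e-01]), 'qd': array([-0.00020047, -0.00305193, -0.00022507, -0.00026456,  0.00061643,
       -0.00038177]), 'effort': array([ 5.38558629e-05, -5.28657568e+01, -2.79351336e+01, -1.46998336e-04,
        4.94949112e-03,  1.87152966e-05]), 'tool_pos': array([0.16550959, 0.57611288, 0.24954053]), 'tcp_rot': array([[ 2.76136909e-01,  9.61118125e-01, -5.97097785e-04],
       [ 9.61116872e-01, -2.76137517e-01, -1.55856533e-03],
       [-1.66284648e-03, -1.43503344e-04, -9.99998607e-01]]), 'ft_force': array([1.06175878, 0.31929231, 0.27951439]), 'moment': array([-0.01084977,  0.01384652,  0.03457548]), 'opening': 0.08534341551201044}
```

View pics/top0.png

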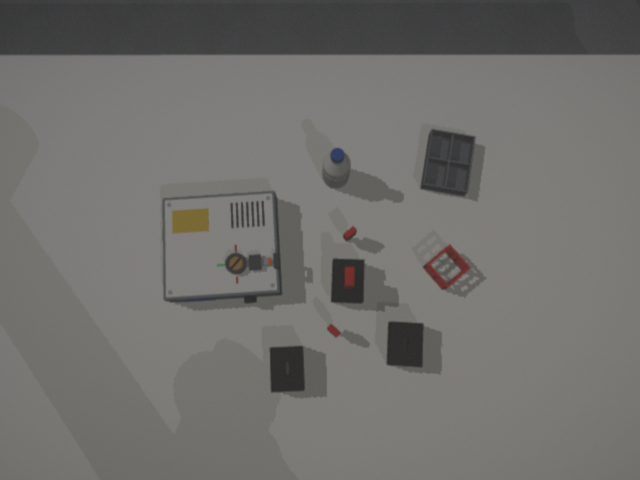

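View pics/scene0.png

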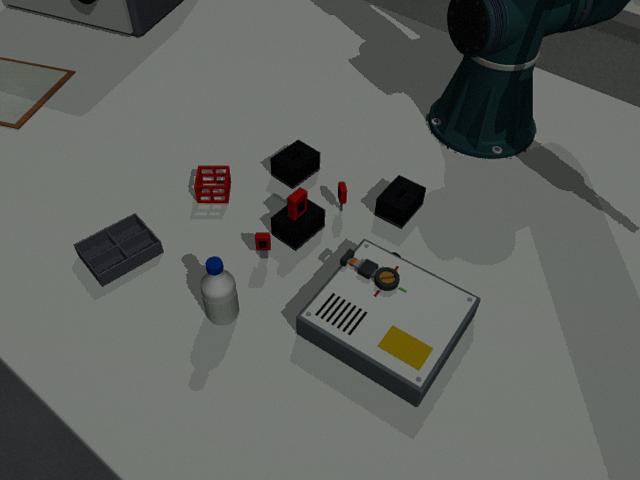

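Top view: the box has its lock at (236,263). The three stands are at (348,281), (405,344) and (287,369), with the big key in the first. There are loose small red pieces at (350,233) and (333,330). Next I'll measure.

```bash
cat > m.py <<'E'
from h import *
out=[]
for n in('top','scene'):
    c=dict(np.load(n+'0.npz'));im=c['img'];hsv=cv2.cvtColor(im,cv2.COLOR_RGB2HSV)
    for nm,lo,hi in(('red',(0,150,60),(6,255,255)),('green',(50,110,60),(85,255,255)),('orange',(8,110,60),(20,255,255)),('black',(0,0,0),(179,255,48))):
        m=cv2.inRange(hsv,lo,hi)
        if nm=='red': m|=cv2.inRange(hsv,(174,150,60),(179,255,255))
        k,l,s,ce=cv2.connectedComponentsWithStats(m)
        for i in range(1,k):
            if 6<s[i,4]<4000 and s[i,1]>60:
                z=.053 if nm in('green',) else .06 if nm=='orange' else .045
                print(n,nm,s[i],ce[i].round(1),ray(c,*ce[i],z).round(4))
c=dict(np.load('top0.npz'))
b=lambda c,x0,y0,x1,y1,k:cv2.resize(cv2.cvtColor(c['img'][y0:y1,x0:x1],cv2.COLOR_RGB2BGR),None,fx=k,fy=k,interpolation=cv2.INTER_CUBIC)
s=dict(np.load('scene0.npz'))
A=b(c,206,238,286,288,5);B=b(c,320,250,400,310,5)[:300];D=b(s,340,240,420,300,5);F=b(s,260,180,340,260,5)[:300]
cv2.imwrite('pics/crop0.png',np.clip(np.vstack([np.hstack([A[:250],B[:250]]),np.hstack([D,F])]).astype(float)*1.5,0,255))
E
python3 m.py
```

```text
top red [345 268   8  17  91] [348.6 276. ] [ 0.5115 -0.1078  0.045 ]
top red [328 326  10   9  31] [332.7 330. ] [ 0.4106 -0.0775  0.045 ]
top orange [230 257   8   9  35] [232.7 260.5] [0.5382 0.1101 0.06  ]
top orange [268 258   3   7  19] [269.1 261. ] [0.5374 0.0418 0.06  ]
top orange [234 260   8   9  32] [237.8 264.9] [0.5299 0.1003 0.06  ]
top black [332 260  31  43 942] [346.9 282. ] [ 0.5    -0.1044  0.045 ]
top black [245 296  11   6  56] [250.1 298.2] [0.469  0.0777 0.045 ]
top black [ 388  323   34   43 1321] [404.7 343.6] [ 0.3863 -0.2103  0.045 ]
top black [ 271  347   33   44 1275] [286.7 368.8] [0.3402 0.007  0.045 ]
scene red [194 166  37  37 804] [212.  184.2] [ 0.5491 -0.2792  0.045 ]
scene red [339 182   8  21 119] [342.7 191.8] [ 0.4086 -0.0782  0.045 ]
scene red [288 188  19  32 275] [297.8 200.4] [ 0.4793 -0.1279  0.045 ]
scene red [255 233  15  17 176] [262.5 239.9] [ 0.5918 -0.1129  0.045 ]
scene red [395 266   3   5   9] [396. 268.] [0.4968 0.0996 0.045 ]
scene red [374 290   6   7  14] [376.5 292.8] [0.5592 0.1036 0.045 ]
scene green [399 287   8   5  17] 
[... 2375 characters left out ...]
43 405   4   5   7] [ 44.3 407.1] [ 1.0068 -0.1376  0.045 ]
scene black [ 26 409   3   6   9] [ 26.9 412. ] [ 1.0257 -0.1497  0.045 ]
scene black [   0  411  118   69 3704] [ 48.8 454.4] [ 1.0413 -0.077   0.045 ]
scene black [ 30 412   4   6  10] [ 31.2 414.9] [ 1.0245 -0.1416  0.045 ]
scene black [ 12 415   7   5  16] [ 15.4 416.9] [ 1.0395 -0.1555  0.045 ]
scene black [ 37 417   5   2   7] [ 38.7 417.6] [ 1.0203 -0.1305  0.045 ]
scene black [  0 425   5   5  12] [  1.4 427. ] [ 1.0591 -0.1573  0.045 ]
scene black [ 36 427   6   5  11] [ 39.1 428.8] [ 1.0292 -0.1164  0.045 ][ WARN:0@0.717] global loadsave.cpp:1063 imwrite_ Unsupported depth image for selected encoder is fallbacked to CV_8U.
```

View pics/crop0.png

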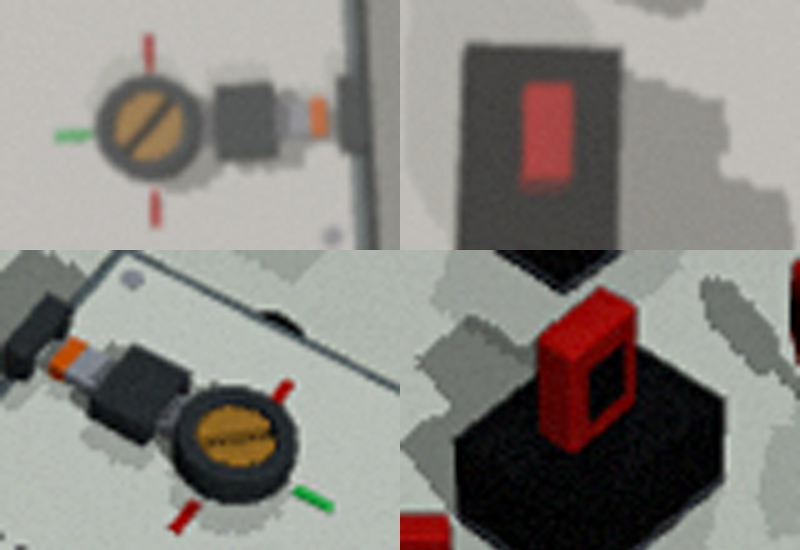

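The key in the stand near (0.50,-0.10) is the big one, and that stand is the farthest from the base. The crops show the slot about 40° clockwise of the red marks. I'll refine the key pose, stand pose, lock centre and slot angle.

```bash
cat > m2.py <<'E'
from h import *
def tri(c1,p1,c2,p2):
    A=[];b=[]
    for c,p in((c1,p1),(c2,p2)):
        C=-c['R'].T@c['t'];d=c['R'].T@np.array([(p[0]-c['cx'])/c['fx'],(p[1]-c['cy'])/c['fy'],1.]);d/=np.linalg.norm(d)
        P=np.eye(3)-np.outer(d,d);A.append(P);b.append(P@C)
    X=np.linalg.lstsq(np.vstack(A),np.hstack(b),rcond=None)[0];return X
t=dict(np.load('top0.npz'));s=dict(np.load('scene0.npz'))
def marks(c,roi,lk):
    x0,y0,x1,y1=roi;im=c['img'][y0:y1,x0:x1].astype(float);r,g,b=im[...,0],im[...,1],im[...,2]
    o={}
    for n,w in(('red',r-np.maximum(g,b)*1.15),('green',g-np.maximum(r,b)*1.1)):
        if n=='red': w=np.where((g-b)>0.25*r,0,w)
        w=np.where(w>12,w,0);k,l,st,ce=cv2.connectedComponentsWithStats((w>0).astype(np.uint8))
        for i in range(1,k):
            if st[i,4]>5:
                yy,xx=np.nonzero(l==i);ww=w[yy,xx];p=(x0+(xx*ww).sum()/ww.sum(),y0+(yy*ww).sum()/ww.sum())
                print(n,st[i,4],np.round(p,2),ray(c,*p,.0505).round(4))
print('top');marks(t,(206,238,262,290),0)
print('scene');marks(s,(340,245,420,310),0)
# slot: dark pixels inside brass disc in top
for nm,c in(('top',t),('scene',s)):
  for L in ((.5342,.1040),):
    u,v=proj(c,(*L,.061));g=c['img'].astype(float)
    # sample rectified patch on plane z=.061, +x up, +y left, 0.25mm/px
    N=121;H=[]
    src=[proj(c,(L[0]+.0005*30*a,L[1]+.0005*30*b,.061)) for a,b in((1,1),(1,-1),(-1,-1),(-1,1))]
    M=cv2.getPerspectiveTransform(np.float32(src),np.float32([(0,0),(120,0),(120,120),(0,120)]))
    p=cv2.warpPerspective(c['img'],M,(121,121),flags=cv2.INTER_CUBIC);cv2.imwrite(f'pics/rect_{nm}.png',cv2.resize(p[...,::-1],None,fx=3,fy=3))
# stand rect and key top
for lo,z,nm in (((0,0,0),.045,'stand'),):
    hsv=cv2.cvtColor(t['img'],cv2.COLOR_RGB2HSV)
    m=cv2.inRange(hsv,(0,0,0),(179,255,60))|cv2.inRange(hsv,(0,120,0),(10,255,255))|cv2.inRange(hsv,(170,120,0),(179,255,255))
    m[:,:325]=0;m[:,370:]=0;m[:252]=0;m[312:]=0
    co=max(cv2.findContours(m,0,2)[0],key=cv2.contourArea);R=cv2.minAreaRect(co);print('stand',R,[ray(t,*q,.045).round(4)[:2].tolist() for q in cv2.boxPoints(R)])
im=t['img'][262:292,338:362].astype(float);r=im[...,0]-im[...,1];print(r.astype(int))
E
python3 m2.py; python3 -c "
import cv2,numpy as np
cv2.imwrite('pics/rect.png',np.clip(1.6*np.hstack([cv2.imread('pics/rect_top.png'),cv2.imread('pics/rect_scene.png')]).astype(float),0,255).astype(np.uint8))"
```

```text
top
red 14 [235.4  247.85] [0.5641 0.1075 0.0505]
red 14 [236.54 279.24] [0.5041 0.1034 0.0505]
green 13 [220.27 264.56] [0.5319 0.1351 0.0505]
scene
red 15 [396.02 267.8 ] [0.5005 0.1013 0.0505]
red 21 [376.38 292.95] [0.5632 0.1056 0.0505]
green 26 [402.17 289.17] [0.5308 0.1333 0.0505]
stand ((347.35223388671875, 280.694091796875), (31.135103225708008, 42.525997161865234), 2.2906100749969482) [[0.4636, -0.0743], [0.5443, -0.0776], [0.542, -0.1368], [0.4615, -0.1325]]
[[ 2  1  1  0  2  0  2  2  1  0  3  2  2  1  1  2  1  0  1  2  2  1  1  1]
 [ 1  1  1  1  0  2  2  1  1  2  1  1  2  1 -1  2  1  2  1  1  2 -1  1  1]
 [ 1  1  1  2  0  0  0  1  1  0 -1  0  1  1  1  0  1  2  1  2 -1  3  0  1]
 [ 1  1  3  2  1  2  1  5  7  8  6  7  5  5  5  7  1  0  0  1  1  1  0  1]
 [ 1  1  1  1  3  1  6 19 29 33 30 29 29 30 29 27 10  3  1  0  2  2  3  1]
 [ 1  2  1  2  2  1 13 43 55 56 58 56 55 56 54 52 26  5 -1  3  0  0  2  1]
 [ 2  0  1  1  0  3 23 55 65 66 64 64 65 64 64 59 36  9  1  0  1  1  1  1]
 [ 0  1  0 -1 -1  5 27 56 66 66 66 65 65 65 63 59 36 10  2  0  2  1  0  2]
 [ 2  2  2  2  0  7 32 58
[... 925 characters left out ...]
28  4  1  2  2  0  2  1]
 [ 1  1  1  0  1  7 35 60 68 66 65 64 62 65 62 54 28  5  0  3  0  2  1  3]
 [ 2  2 -1  1  1  9 37 58 63 62 60 61 60 60 58 50 25  4 -1  2  1  0  1  2]
 [ 1  1  1  2  2 10 34 46 47 46 47 46 47 47 45 39 19  3  0  2  0  1  1  0]
 [ 0  2  1  1  0 10 27 29 29 27 26 27 26 27 26 21  9  2  1  2  1  2  3  2]
 [ 1  0  2  1  0  7 21 22 20 20 19 21 21 19 15  9  2  1  0  1  1  2  2  1]
 [ 2  2  1  1  0  6 14 16 14 17 14 17 16 13  7  2  0  1  0  0  0  2  0  1]
 [ 0  1  2  1  1  0  2  5  3  4  4  3  4  5  4  0  1  1  2  2  0  0  2  1]
 [-1  0  1  0  0  0  2  1  1  1  1  1  2  1  1 -1  1  2  1  0  1  2  2  1]
 [ 1  1  0  3 -1  2  0  0  0  0  1  1  1  0  0  1  2  1  2  1  0  1  1  2]]
```

View pics/rect.png

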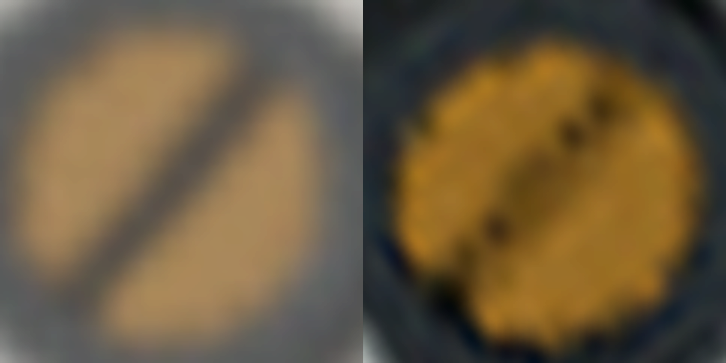

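The slot is at a world yaw of about -39° and the box at about +3.9°, so the stop is at about -86°. Lock centre is about (0.5337,0.1043), stand yaw about -2.3°. Next I'll check the key grip's top against the stand centre.

```bash
python3 - <<'E'
from h import *
t=dict(np.load('top0.npz'));s=dict(np.load('scene0.npz'))
print(ray(t,349.1,275.8,.095),ray(t,347.35,280.7,.045))
for X in((.503,-.1053,.095),(.503,-.1053,.045)):print(proj(s,X))
hsv=cv2.cvtColor(s['img'],cv2.COLOR_RGB2HSV)
m=cv2.inRange(hsv,(0,0,0),(179,255,60))|cv2.inRange(hsv,(0,120,0),(10,255,255))
# scene: stand's 3 visible top corners (from pic): left(271,219) right(325,217) near(300,233)
for p in((271.5,218),(325,209)):print(ray(s,*p,.045))
# key grip top face corners from crop (crop px/5 + offset)
P=[(600,288),(538,345),(572,362),(636,305)]
q=[ray(s,260+(x-400)/5,180+(y-250)/5,.095) for x,y in P];print(np.round(q,4),np.mean(q,0))
S=[(455,440),(725,400)]
print([ray(s,260+(x-400)/5,180+(y-250)/5,.045).round(4) for x,y in S])
# move plan
T=bot.sense()['tool_pos'];R=bot.sense()['tcp_rot'];d=np.array([.503,-.105,.20])-T;print(R.T@d*1000)
E
```

```text
[ 0.50545946 -0.10596016  0.095     ] [ 0.50252421 -0.10527976  0.045     ]
(np.float64(298.76496149343836), np.float64(193.27400968118232))
(np.float64(298.96356392518754), np.float64(213.28335256820662))
[ 0.54313705 -0.13548568  0.045     ]
[ 0.46468403 -0.07590838  0.045     ]
[[ 0.4907 -0.1128  0.095 ]
 [ 0.526  -0.111   0.095 ]
 [ 0.5249 -0.0967  0.095 ]
 [ 0.4893 -0.0976  0.095 ]] [ 0.50772301 -0.10453299  0.095     ]
[array([ 0.5437, -0.1362,  0.045 ]), array([ 0.4667, -0.0743,  0.045 ])]
[-561.3531429   512.45607942   50.40050478]
```

Request:
step_arm(
  targets=[
    [-1,-43,39,0,0],
    [-1,-43,39,0,0],
    [-1,-43,39,0,0],
    [-1,-43,39,0,0],
    [-1,-43,39,0,0],
    [-1,-43,39,0,0],
    [-1,-43,39,0,0],
    [-1,-43,39,0,0],
    [-1,-43,39,0,0],
    [-1,-43,39,0,0],
  ],
  newtons=60,
)

```text
clock: 1.35
tool_pos: [0.4276, 0.0435, 0.2481]
tcp_rot: [[0.268, 0.963, 0.001], [0.963, -0.268, -0.001], [-0.001, 0.001, -1.0]]
ft_force: [0.9, 0.7, 0.3]
opening: 0.0854
```

```bash
cat > go.py <<'E'
from h import *
import sys
# usage: go.py x y z yawdeg(tool x)  -> remaining tool-frame shift if spin is done first (A) or last (B)
a=[float(v) for v in sys.argv[1:5]];s=bot.sense();R=s['tcp_rot'];yaw=np.arctan2(R[1,0],R[0,0]);w=np.radians(a[3])
d=np.array(a[:3])-s['tool_pos'];Rw=np.array([[np.cos(w),np.sin(w),0],[np.sin(w),-np.cos(w),0],[0,0,-1]])
print('clock',round(s['clock'],2),'pos',(s['tool_pos']*1000).round(2),'yaw',np.degrees(yaw).round(2),'tilt z',R[:,2].round(4),'open',round(s['opening']*1000,2))
print('F',s['ft_force'].round(2),'M',s['moment'].round(3),'q6',s['joints'][5].round(3))
print('shift now-axes',(R.T@d*1000).round(2),'target-axes',(Rw.T@d*1000).round(2),'spin',round(yaw-w,4))
E
python3 go.py .504 -.1055 .25 87.7
```

```text
clock 1.35 pos [427.62  43.47 248.13] yaw 74.44 tilt z [ 8.e-04 -9.e-04 -1.e+00] open 85.42
F [0.87 0.74 0.26] M [ 0.063 -0.052 -0.002] q6 -1.358
shift now-axes [-123.03  113.53   -1.67] target-axes [-145.78   82.29   -1.87] spin -0.2314
```

Request:
step_arm(
  targets=[
    [-1,-41,38,0,0],
    [-1,-41,38,0,0],
    [-1,-41,37,0,0],
    [-1,0,0,25,-0.12],
    [-1,0,0,25,-0.11],
    [-1,0,0,0,0],
  ],
)

```text
clock: 2.1
tool_pos: [0.5068, -0.1164, 0.1961]
tcp_rot: [[0.044, 0.999, 0.002], [0.999, -0.044, -0.001], [-0.001, 0.002, -1.0]]
ft_force: [-0.8, 0.4, -0.6]
opening: 0.0857
```

```bash
python3 go.py .504 -.1055 .15 87.7;  python3 -c "
from h import *
t=grab('top');s=grab('scene')
f=lambda c,x,y:cv2.resize(c['img'][y:y+120,x:x+100,::-1],None,fx=4,fy=4,interpolation=cv2.INTER_CUBIC)
cv2.imwrite('pics/a1.png',np.clip(1.4*np.hstack([f(t,300,220),f(s,250,120)]).astype(float),0,255).astype(np.uint8))"
```

```text
clock 2.1 pos [ 506.82 -116.42  196.14] yaw 87.48 tilt z [ 0.0017 -0.0012 -1.    ] open 85.7
F [-0.75  0.43 -0.62] M [-0.024  0.037  0.013] q6 -1.885
shift now-axes [10.83 -3.38 46.12] target-axes [10.79 -3.25 46.14] spin -0.0038
```

View pics/a1.png

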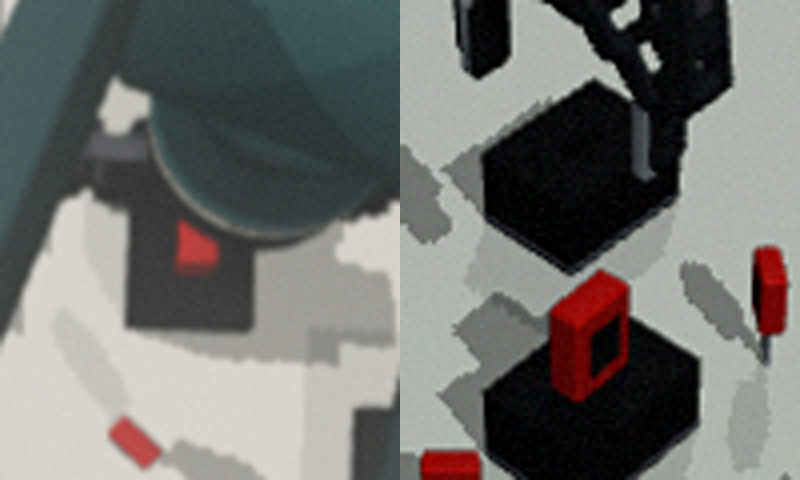

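The scene view shows the gripper above and slightly off the key, and nothing else is in the way. I'll centre it and go down.

Request:
step_arm(
  targets=[
    [-1,10.8,-3.3,20,0],
    [-1,0,0,30,0],
    [-1,0,0,30,0],
    [-1,0,0,0,0],
  ],
)

```text
clock: 2.7
tool_pos: [0.51, -0.1055, 0.1221]
tcp_rot: [[0.05, 0.999, 0.015], [0.999, -0.05, -0.006], [-0.005, 0.015, -1.0]]
ft_force: [0.3, 0.3, -0.2]
opening: 0.0852
```

```bash
python3 go.py .504 -.1055 .071 87.7
```

```text
clock 2.7 pos [ 510.04 -105.52  122.09] yaw 87.14 tilt z [ 0.0151 -0.0057 -0.9999] open 85.25
F [ 0.27  0.25 -0.17] M [ 0.057 -0.014 -0.047] q6 -1.857
shift now-axes [-3.000e-02 -6.820e+00  5.099e+01] target-axes [-0.22 -6.03 51.09] spin -0.0098
```

Request:
step_arm(
  targets=[
    [-1,0,-6,-20,0],
    [-1,0,0,-25,0],
    [-1,0,0,0,0],
    [-1,0,0,10,0],
    [-1,0,0,10,0],
    [-1,0,0,10,0],
    [-1,0,0,0,0],
  ],
)

```text
clock: 3.58
tool_pos: [0.5056, -0.1049, 0.1402]
tcp_rot: [[0.052, 0.998, 0.019], [0.999, -0.052, -0.007], [-0.006, 0.02, -1.0]]
ft_force: [-0.1, 1.0, -0.3]
opening: 0.0852
```

```bash
python3 go.py .504 -.1055 .071 87.7
```

```text
clock 3.58 pos [ 505.59 -104.89  140.22] yaw 86.99 tilt z [ 0.0193 -0.0071 -0.9998] open 85.2
F [-0.15  1.01 -0.32] M [-0.013 -0.004  0.038] q6 -1.856
shift now-axes [-0.27 -2.92 69.18] target-axes [-0.67 -1.57 69.22] spin -0.0123
```

Request:
step_arm(
  targets=[
    [-1,-0.3,-2,12,0],
    [-1,0,0,12,0],
    [-1,0,0,12,0],
    [-1,0,0,12,0],
    [-1,0,0,0,0],
  ],
)

```text
clock: 4.2
tool_pos: [0.5038, -0.1053, 0.0876]
tcp_rot: [[0.053, 0.998, 0.017], [0.999, -0.053, -0.006], [-0.005, 0.017, -1.0]]
ft_force: [-0.2, -0.2, 0.3]
opening: 0.0851
```

```bash
python3 go.py .504 -.1055 .071 87.7
```

```text
clock 4.2 pos [ 503.77 -105.29   87.63] yaw 86.98 tilt z [ 0.0172 -0.0063 -0.9998] open 85.15
F [-0.24 -0.19  0.28] M [ 0.008 -0.002  0.036] q6 -1.858
shift now-axes [-0.11 -0.05 16.63] target-axes [-0.2   0.24 16.63] spin -0.0125
```

Request:
step_arm(
  targets=[
    [-1,0,0,8,-0.012],
    [-1,0,0,7.5,0],
    [-1,0,0,0,0],
    [0.3,0,0,0,0],
    [1,0,0,0,0],
    [1,0,0,0,0],
    [1,0,0,0,0],
    [1,0,0,0,0],
    [1,0,0,0,0],
    [1,0,0,0,0],
  ],
  newtons=60,
)

```text
clock: 5.45
tool_pos: [0.5051, -0.1057, 0.0722]
tcp_rot: [[0.04, 0.999, 0.02], [0.999, -0.04, -0.007], [-0.006, 0.02, -1.0]]
ft_force: [0.2, -0.1, -1.0]
opening: 0.0173
```

```bash
python3 go.py .504 -.1055 .2 87.7
```

```text
clock 5.45 pos [ 505.09 -105.72   72.23] yaw 87.72 tilt z [ 0.0196 -0.0072 -0.9998] open 17.26
F [ 0.17 -0.05 -0.95] M [ 0.013 -0.027 -0.033] q6 -1.871
shift now-axes [  -0.64    1.44 -127.76] target-axes [   0.17   -1.1  -127.77] spin 0.0004
```

Request:
step_arm(
  targets=[
    [1,0,0,-6,0],
    [1,0,0,-10,0],
    [1,0,0,-12,0],
    [1,0,0,-12,0],
    [1,0,0,-14,0],
    [1,0,0,-15,0],
    [1,0,0,-15,0],
    [1,0,0,-15,0],
    [1,0,0,0,0],
  ],
)

```text
clock: 6.58
tool_pos: [0.5038, -0.1052, 0.1804]
tcp_rot: [[0.04, 0.999, 0.024], [0.999, -0.04, -0.009], [-0.008, 0.024, -1.0]]
ft_force: [0.5, -0.4, -0.6]
opening: 0.0173
```

```bash
python3 go.py .5337 .1043 .16 51
```

```text
clock 6.58 pos [ 503.76 -105.17  180.4 ] yaw 87.72 tilt z [ 0.0235 -0.0085 -0.9997] open 17.33
F [ 0.54 -0.39 -0.61] M [-0.024  0.05   0.035] q6 -1.871
shift now-axes [210.64  21.14  19.31] target-axes [ 181.63 -108.56   20.4 ] spin 0.641
```

Request:
step_arm(
  targets=[
    [1,30,3,0,0],
    [1,50,5,0,0],
    [1,50,5,0,0],
    [1,40,4,0,0],
    [1,30,4,0,0],
    [1,0,0,0,0.16],
    [1,0,0,0,0.16],
    [1,0,0,0,0.16],
    [1,0,0,0,0.16],
    [1,0,0,0,0],
  ],
)

```text
clock: 7.82
tool_pos: [0.5312, 0.1003, 0.1764]
tcp_rot: [[0.643, 0.766, 0.019], [0.766, -0.643, -0.009], [0.005, 0.021, -1.0]]
ft_force: [-0.2, -0.0, -1.5]
opening: 0.0172
```

```bash
python3 go.py .5337 .1043 .16 51
```

```text
clock 7.83 pos [531.23 100.29 176.35] yaw 49.98 tilt z [ 0.0191 -0.0092 -0.9998] open 17.16
F [-0.21 -0.03 -1.54] M [-0.012  0.033 -0.03 ] q6 -0.801
shift now-axes [ 4.58 -1.03 16.36] target-axes [ 4.67 -0.61 16.35] spin -0.0178
```

Request:
step_arm(
  targets=[
    [1,4.2,-1,10,-0.018],
    [1,0,0,14,0],
    [1,0,0,10,0],
    [1,0,0,4,0],
    [1,0,0,0,0],
  ],
)

```text
clock: 8.45
tool_pos: [0.533, 0.1039, 0.1342]
tcp_rot: [[0.623, 0.782, 0.016], [0.782, -0.623, -0.009], [0.003, 0.019, -1.0]]
ft_force: [-0.0, -0.7, -0.9]
opening: 0.0171
```

```bash
python3 go.py .5337 .1043 .16 51;  python3 -c "
from h import *
t=grab('top');s=grab('scene');np.savez('s1.npz',**s)
f=lambda c,x,y,w:cv2.resize(c['img'][y:y+w,x:x+w,::-1],(400,400),interpolation=cv2.INTER_CUBIC)
cv2.imwrite('pics/a2.png',np.clip(1.4*np.hstack([f(t,196,223,80),f(s,346,220,80)]).astype(float),0,255).astype(np.uint8))"
```

```text
clock 8.45 pos [532.97 103.89 134.25] yaw 51.48 tilt z [ 0.0163 -0.0094 -0.9998] open 17.09
F [-0.03 -0.66 -0.92] M [-0.04  -0.009  0.011] q6 -0.819
shift now-axes [  0.85   0.79 -25.74] target-axes [  0.78   0.31 -25.75] spin 0.0083
```

View pics/a2.png

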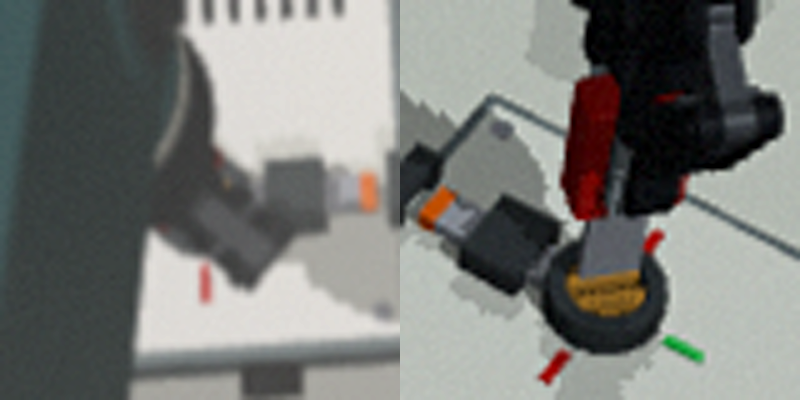

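The scene view shows the blade above the cam, with its lower edge running from (585,275) to (640,268) in the crop, roughly parallel to the slot and just behind it. I'll compare the two in the same camera.

```bash
python3 - <<'E'
from h import *
c=dict(np.load('s1.npz'))
for z in(.068,.070):
  a=ray(c,346+(583-400)/5-.4,220+276/5-.4,z);b=ray(c,346+(640-400)/5-.4,220+269/5-.4,z);print(z,a,b,(a+b)/2,np.linalg.norm(a-b),np.degrees(np.arctan2(*(a-b)[1::-1])))
# slot visible in scene now: dark row positions within brass
u,v=[int(q) for q in proj(c,(.5335,.104,.061))];print(u,v)
g=c['img'][v-12:v+13,u-14:u+15].astype(int);print(g[...,0])
E
```

```text
0.068 [0.53947028 0.09838364 0.068     ] [0.52551822 0.11088276 0.068     ] [0.53249425 0.1046332  0.068     ] 0.018732003405201487 -41.855952252484876
0.07 [0.54088256 0.09911394 0.07      ] [0.52696834 0.11157916 0.07      ] [0.53392545 0.10534655 0.07      ] 0.018681194846498324 -41.85595225248482
386 276
[[ 15  17  14  15  18  37  76 106 136 130 123  48  68  65  61  62  64  68
   67  63  63  64  68  92 141 138 138 137 132]
 [ 17  17  19  17  15  23  76 133 139 138 105  33  67  65  58  65  65  61
   66  67  66  65  69 103 138 132 137 132 135]
 [ 17  19  19  18  15  20  76 108 140 135  75  40  67  62  63  64  65  66
   65  63  67  63  73 118 122 118 125 134 135]
 [ 19  18  18  16   8  28  89  92 105  97  42  55  64  65  65  64  64  66
   65  66  66  65  70 111 114 113 109 135 135]
 [ 26  20  17  14   9  36  94  71  42  36  27  57  64  64  65  66  65  67
   64  66  61  61  70 115 114 120 130 135 133]
 [ 28  22  10  38  60  69  56  30  17  15  32  66  64  66  66  65  66  64
   66  65  64  66  82 120 108 124 136 133 133]
 [ 30  24  30  47  64  46  26  15  13  23  40  67  63  65  66  6
[... 1535 characters left out ...]
 11  19  28  26  22  22  25  25  39  41  40  37
   26  29  28  27  29  30  26  19  58 134 135]
 [133 115 107  39   4  10   5  15  18  23  29  25  22  23  23  22  21  20
   21  24  27  30  30  25  18  33 100 138 134]
 [133 130 112 103  42   6  15  10  16  20  21  24  23  26  26  25  27  25
   23  31  30  25  25  18  13  45 137 138 136]
 [136 136 126 114  96  22  12  10  15  16  18  17  17  19  21  23  21  23
   25  22  22  24  16  15  21  65 126 140 139]
 [136 131 116 114 115  96  45   7  12  12  20  17  21  22  18  20  22  24
   21  19  19  17  17  25  65 114 129  56  66]
 [135 133 112 111 114 116 100  45   7  11  15  17  19  19  18  22  20  23
   22  17  18  19  21  67 108 112  71   7  17]]
```

Request:
step_arm(
  targets=[
    [1,0,0,3,0],
    [1,0,0,1.5,0],
    [1,0,0,1,0],
    [1,0,0,0,0],
  ],
)

```text
clock: 9.05
tool_pos: [0.5342, 0.1039, 0.1299]
tcp_rot: [[0.623, 0.782, 0.019], [0.782, -0.623, -0.009], [0.005, 0.021, -1.0]]
ft_force: [-0.8, 0.8, -1.1]
opening: 0.0171
```

```bash
python3 go.py .5337 .1043 .16 51|head -2
```

```text
clock 9.05 pos [534.21 103.9  129.92] yaw 51.48 tilt z [ 0.0194 -0.0092 -0.9998] open 17.07
F [-0.8   0.82 -1.07] M [0.085 0.05  0.015] q6 -0.819
```

Request:
step_arm(
  targets=[
    [1,-0.5,-0.6,1,0],
    [1,0,0,1,0],
    [1,0,0,1,0],
  ],
)

```text
clock: 9.43
tool_pos: [0.5336, 0.1039, 0.1269]
tcp_rot: [[0.623, 0.782, 0.02], [0.782, -0.623, -0.009], [0.005, 0.021, -1.0]]
ft_force: [-1.1, 0.4, -0.3]
opening: 0.0173
```

```bash
python3 go.py .5337 .1043 .16 51|head -2
```

```text
clock 9.43 pos [533.57 103.86 126.94] yaw 51.48 tilt z [ 0.0198 -0.0092 -0.9998] open 17.29
F [-1.06  0.4  -0.25] M [-0.022  0.046  0.007] q6 -0.818
```

Tip is now about 1 mm above the face. I'll go slowly from here.

Request:
step_arm(
  targets=[
    [1,0,0,0.7,0],
    [1,0,0,0.7,0],
    [1,0,0,0.7,0],
  ],
)

```text
clock: 9.8
tool_pos: [0.5336, 0.1038, 0.1246]
tcp_rot: [[0.623, 0.782, 0.02], [0.782, -0.623, -0.009], [0.005, 0.021, -1.0]]
ft_force: [0.1, -0.1, -0.2]
opening: 0.0171
```

```bash
python3 go.py .5337 .1043 .16 51|head -2
```

```text
clock 9.8 pos [533.56 103.84 124.62] yaw 51.48 tilt z [ 0.0196 -0.0092 -0.9998] open 17.1
F [ 0.11 -0.1  -0.17] M [-0.028  0.02  -0.037] q6 -0.818
```

Request:
step_arm(
  targets=[
    [1,0,0,0.8,0],
    [1,0,0,0.8,0],
    [1,0,0,0.8,0],
  ],
)

```text
clock: 10.18
tool_pos: [0.5336, 0.1038, 0.122]
tcp_rot: [[0.623, 0.782, 0.02], [0.782, -0.623, -0.009], [0.005, 0.021, -1.0]]
ft_force: [0.2, -0.0, -0.4]
opening: 0.0175
```

```bash
python3 go.py .5337 .1043 .16 51|head -2
```

```text
clock 10.18 pos [533.65 103.84 122.04] yaw 51.48 tilt z [ 0.0197 -0.0092 -0.9998] open 17.51
F [ 0.2  -0.   -0.41] M [0.059 0.039 0.022] q6 -0.818
```

Request:
step_arm(
  targets=[
    [1,0,0,0.8,0],
    [1,0,0,0.8,0],
    [1,0,0,0.7,0],
    [1,0,0,0,0],
  ],
)

```text
clock: 10.68
tool_pos: [0.5336, 0.1038, 0.1195]
tcp_rot: [[0.623, 0.782, 0.02], [0.782, -0.623, -0.009], [0.005, 0.021, -1.0]]
ft_force: [-0.8, -0.1, -0.1]
opening: 0.0171
```

```bash
python3 go.py .5337 .1043 .16 51|head -2;  python3 -c "
from h import *
s=grab('scene');np.savez('s2.npz',**s)
f=lambda c,x,y,w:cv2.resize(c['img'][y:y+w,x:x+w,::-1],(480,480),interpolation=cv2.INTER_CUBIC)
cv2.imwrite('pics/a3.png',np.clip(1.4*f(s,346,230,80).astype(float),0,255).astype(np.uint8))"
```

```text
clock 10.68 pos [533.64 103.79 119.52] yaw 51.48 tilt z [ 0.0196 -0.0092 -0.9998] open 17.11
F [-0.77 -0.07 -0.11] M [-0.066  0.017 -0.005] q6 -0.818
```

View pics/a3.png

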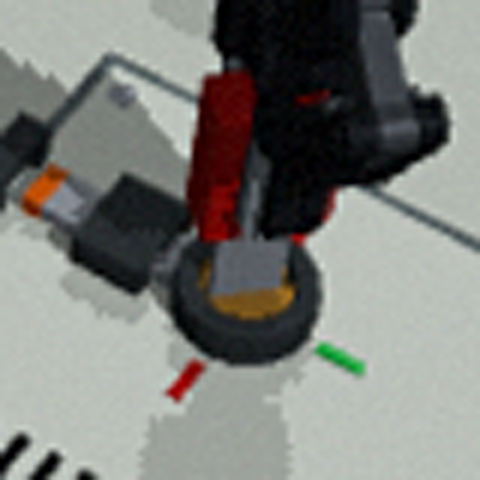

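The blade sits in the slot, about 6 mm deep with no contact force. Now the gentle clockwise turn.

Request:
step_arm(
  targets=[
    [1,0,0,0,0.07],
    [1,0,0,0,0.07],
    [1,0,0,0,0.07],
    [1,0,0,0,0.07],
    [1,0,0,0,0.07],
  ],
)

```text
clock: 11.35
tool_pos: [0.5334, 0.1036, 0.1196]
tcp_rot: [[0.858, 0.513, 0.019], [0.513, -0.858, -0.01], [0.011, 0.018, -1.0]]
ft_force: [-0.8, -0.4, -2.0]
opening: 0.0174
```

```bash
python3 go.py .5337 .1043 .1195 -3
```

```text
clock 11.35 pos [533.4  103.56 119.56] yaw 30.88 tilt z [ 0.0191 -0.0099 -0.9998] open 17.4
F [-0.8  -0.39 -2.04] M [-0.034  0.003  0.192] q6 -0.458
shift now-axes [ 0.64 -0.49  0.06] target-axes [ 0.26 -0.76  0.06] spin 0.5913
```

Request:
step_arm(
  targets=[
    [1,0,0,0,0.07],
    [1,0,0,0,0.07],
    [1,0,0,0,0.07],
    [1,0,0,0,0.07],
    [1,0,0,0,0.05],
  ],
)

```text
clock: 11.98
tool_pos: [0.5332, 0.1035, 0.1196]
tcp_rot: [[0.98, 0.199, 0.019], [0.199, -0.98, -0.011], [0.016, 0.014, -1.0]]
ft_force: [-0.2, 0.8, -1.5]
opening: 0.0172
```

```bash
python3 go.py .5337 .1043 .1195 -3
```

```text
clock 11.97 pos [533.22 103.49 119.57] yaw 11.49 tilt z [ 0.019  -0.0107 -0.9998] open 17.22
F [-0.23  0.82 -1.5 ] M [0.062 0.004 0.245] q6 -0.119
shift now-axes [ 0.63 -0.7   0.07] target-axes [ 0.44 -0.83  0.07] spin 0.2529
```

Request:
step_arm(
  targets=[
    [1,0,0,0,0.05],
    [1,0,0,0,0.05],
    [1,0,0,0,0.04],
  ],
)

```text
clock: 12.35
tool_pos: [0.5331, 0.1035, 0.1196]
tcp_rot: [[0.998, 0.057, 0.019], [0.057, -0.998, -0.011], [0.018, 0.012, -1.0]]
ft_force: [0.6, -0.2, -1.1]
opening: 0.0174
```

```bash
python3 go.py .5337 .1043 .1195 -3
```

```text
clock 12.35 pos [533.1  103.49 119.58] yaw 3.29 tilt z [ 0.0189 -0.0112 -0.9998] open 17.41
F [ 0.64 -0.18 -1.14] M [-0.013  0.033  0.224] q6 0.025
shift now-axes [ 0.64 -0.78  0.09] target-axes [ 0.56 -0.84  0.08] spin 0.1099
```

Request:
step_arm(
  targets=[
    [1,0,0,0,0.03],
    [1,0,0,0,0.03],
  ],
)

```text
clock: 12.6
tool_pos: [0.533, 0.1035, 0.1196]
tcp_rot: [[1.0, -0.005, 0.019], [-0.004, -1.0, -0.011], [0.019, 0.011, -1.0]]
ft_force: [0.4, -0.3, -0.2]
opening: 0.0173
```

```bash
python3 go.py .5337 .1043 .1195 -3
```

```text
clock 12.6 pos [533.04 103.5  119.56] yaw -0.25 tilt z [ 0.0188 -0.0114 -0.9998] open 17.33
F [ 0.39 -0.33 -0.2 ] M [0.002 0.066 0.279] q6 0.087
shift now-axes [ 0.66 -0.8   0.06] target-axes [ 0.62 -0.83  0.06] spin 0.0479
```

Request:
step_arm(
  targets=[
    [1,0,0,0,0.02],
  ],
)

```text
clock: 12.72
tool_pos: [0.533, 0.1035, 0.1196]
tcp_rot: [[0.999, -0.026, 0.019], [-0.026, -1.0, -0.011], [0.019, 0.011, -1.0]]
ft_force: [0.2, 0.1, -0.2]
opening: 0.0176
```

Request:
step_arm(
  targets=[
    [1,0,0,0,0.02],
  ],
)

```text
clock: 12.85
tool_pos: [0.533, 0.1035, 0.1196]
tcp_rot: [[0.999, -0.047, 0.019], [-0.047, -0.999, -0.011], [0.019, 0.011, -1.0]]
ft_force: [-0.1, 0.6, -0.9]
opening: 0.0174
```

```bash
python3 go.py .5337 .1043 .1195 -3
```

```text
clock 12.85 pos [533.03 103.52 119.55] yaw -2.68 tilt z [ 0.0188 -0.0115 -0.9998] open 17.45
F [-0.12  0.6  -0.94] M [0.021 0.067 0.301] q6 0.13
shift now-axes [ 0.63 -0.81  0.06] target-axes [ 0.63 -0.81  0.05] spin 0.0057
```

Request:
step_arm(
  targets=[
    [1,0,0,0,0.015],
  ],
)

```text
clock: 12.98
tool_pos: [0.533, 0.1035, 0.1196]
tcp_rot: [[0.998, -0.063, 0.019], [-0.063, -0.998, -0.011], [0.019, 0.01, -1.0]]
ft_force: [0.5, 0.5, 0.1]
opening: 0.0176
```

```bash
python3 go.py .5337 .1043 .1195 -3 | head -2; python3 -c "
from h import *
s=grab('scene');t=grab('top');np.savez('s3.npz',**s);np.savez('t3.npz',**t)
f=lambda c,x,y,w:cv2.resize(c['img'][y:y+w,x:x+w,::-1],(400,400),interpolation=cv2.INTER_CUBIC)
cv2.imwrite('pics/a4.png',np.clip(1.4*np.hstack([f(t,216,233,70),f(s,336,230,80)]).astype(float),0,255).astype(np.uint8))"
```

```text
clock 12.97 pos [533.03 103.51 119.55] yaw -3.6 tilt z [ 0.0188 -0.0114 -0.9998] open 17.65
F [0.45 0.55 0.05] M [-0.042  0.031  0.252] q6 0.146
```

View pics/a4.png

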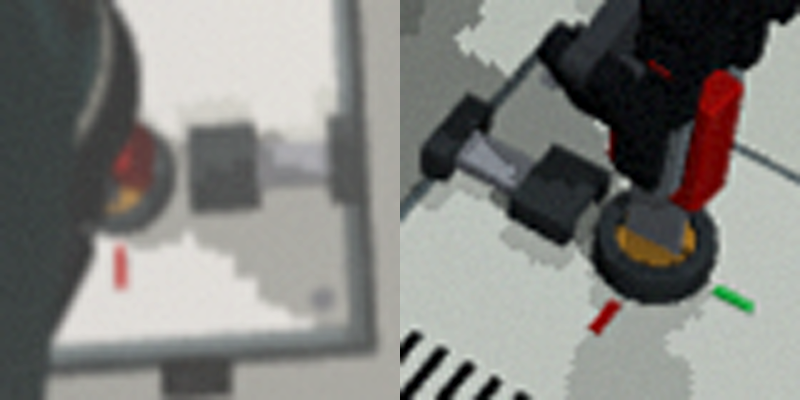

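The orange nose has disappeared into the keeper, but torque isn't rising steeply yet. I'll continue in small steps.

Request:
step_arm(
  targets=[
    [1,0,0,0,0.015],
  ],
)

```text
clock: 13.2
tool_pos: [0.533, 0.1035, 0.1195]
tcp_rot: [[0.997, -0.078, 0.019], [-0.078, -0.997, -0.011], [0.02, 0.01, -1.0]]
ft_force: [-0.3, -0.4, -1.2]
opening: 0.017
```

```bash
python3 go.py .5337 .1043 .1195 -3 | head -2
```

```text
clock 13.2 pos [532.98 103.5  119.54] yaw -4.46 tilt z [ 0.0187 -0.0115 -0.9998] open 17.04
F [-0.29 -0.4  -1.23] M [-0.054  0.039  0.312] q6 0.161
```

Request:
step_arm(
  targets=[
    [1,0,0,0,0.015],
  ],
)

```text
clock: 13.32
tool_pos: [0.533, 0.1035, 0.1195]
tcp_rot: [[0.995, -0.094, 0.019], [-0.094, -0.996, -0.011], [0.02, 0.01, -1.0]]
ft_force: [0.3, 0.3, -1.3]
opening: 0.0174
```

```bash
python3 go.py .5337 .1043 .1195 -3 | head -2
```

```text
clock 13.32 pos [533.01 103.49 119.55] yaw -5.37 tilt z [ 0.0187 -0.0115 -0.9998] open 17.38
F [ 0.3   0.28 -1.31] M [0.018 0.036 0.315] q6 0.177
```

Request:
step_arm(
  targets=[
    [1,0,0,0,0.015],
  ],
)

```text
clock: 13.45
tool_pos: [0.533, 0.1035, 0.1196]
tcp_rot: [[0.994, -0.109, 0.019], [-0.109, -0.994, -0.012], [0.02, 0.009, -1.0]]
ft_force: [-0.3, 1.2, -0.7]
opening: 0.0173
```

```bash
python3 go.py .5337 .1043 .1195 -3 | head -2
```

```text
clock 13.45 pos [533.02 103.48 119.56] yaw -6.27 tilt z [ 0.0188 -0.0116 -0.9998] open 17.31
F [-0.35  1.25 -0.74] M [0.055 0.058 0.467] q6 0.192
```

Request:
step_arm(
  targets=[
    [1,0,0,0,0.015],
  ],
)

```text
clock: 13.58
tool_pos: [0.533, 0.1035, 0.1196]
tcp_rot: [[0.992, -0.125, 0.019], [-0.125, -0.992, -0.012], [0.02, 0.009, -1.0]]
ft_force: [-0.0, 1.1, -0.3]
opening: 0.0174
```

```bash
python3 go.py .5337 .1043 .1195 -3 | head -2
```

```text
clock 13.57 pos [533.   103.51 119.57] yaw -7.17 tilt z [ 0.0188 -0.0116 -0.9998] open 17.42
F [-0.02  1.13 -0.31] M [0.026 0.066 0.471] q6 0.208
```

Torque rose steeply to about 0.47 N m, so the lock is at its stop. I'll back off into the play.

Request:
step_arm(
  targets=[
    [1,0,0,0,-0.06],
    [1,0,0,0,-0.03],
  ],
)

```text
clock: 13.82
tool_pos: [0.533, 0.1035, 0.1196]
tcp_rot: [[0.999, -0.035, 0.019], [-0.035, -0.999, -0.012], [0.019, 0.011, -1.0]]
ft_force: [-0.4, 0.1, -0.2]
opening: 0.0171
```

```bash
python3 go.py .5337 .1043 .1195 -3 | head -2
```

```text
clock 13.82 pos [533.   103.51 119.58] yaw -1.99 tilt z [ 0.0188 -0.0115 -0.9998] open 17.09
F [-0.42  0.09 -0.24] M [-0.048  0.028  0.039] q6 0.118
```

Request:
step_arm(
  targets=[
    [1,0,0,0,-0.03],
  ],
)

```text
clock: 13.95
tool_pos: [0.533, 0.1035, 0.1196]
tcp_rot: [[1.0, -0.004, 0.019], [-0.004, -1.0, -0.011], [0.019, 0.011, -1.0]]
ft_force: [0.2, 0.2, -1.2]
opening: 0.0172
```

```bash
python3 go.py .5337 .1043 .1195 -3 | head -2
```

```text
clock 13.95 pos [533.01 103.5  119.56] yaw -0.24 tilt z [ 0.0187 -0.0114 -0.9998] open 17.25
F [ 0.21  0.25 -1.16] M [-0.009  0.037  0.047] q6 0.087
```

Request:
step_arm(
  targets=[
    [1,0,0,-2,0],
    [1,0,0,-3,0],
    [1,0,0,-4,0],
    [1,0,0,-6,0],
    [1,0,0,-10,0],
    [1,0,0,-15,0],
    [1,0,0,-15,0],
    [1,0,0,0,0],
  ],
)

```text
clock: 14.95
tool_pos: [0.5329, 0.1043, 0.1799]
tcp_rot: [[1.0, -0.006, 0.022], [-0.006, -1.0, -0.011], [0.022, 0.011, -1.0]]
ft_force: [-0.5, -1.2, -1.5]
opening: 0.0175
```

```bash
python3 go.py .504 -.1055 .175 87.7; python3 -c "
from h import *
s=grab('scene');t=grab('top')
f=lambda c,x,y,w:cv2.resize(c['img'][y:y+w,x:x+w,::-1],(400,400),interpolation=cv2.INTER_CUBIC)
cv2.imwrite('pics/a5.png',np.clip(1.4*np.hstack([f(t,216,233,70),f(s,336,220,80)]).astype(float),0,255).astype(np.uint8))"
```

```text
clock 14.95 pos [532.9  104.25 179.86] yaw -0.35 tilt z [ 0.0216 -0.011  -0.9997] open 17.46
F [-0.53 -1.16 -1.51] M [0.011 0.012 0.001] q6 0.087
shift now-axes [-27.73 209.86   6.53] target-axes [-210.74  -20.45    4.86] spin -1.5367
```

View pics/a5.png

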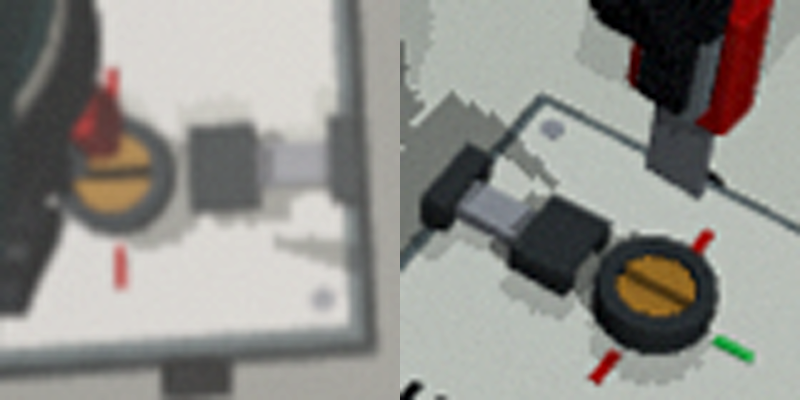

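The slot points at the green mark and the orange nose is fully inside the keeper, so the lock is home. I'll return the key to the stand at the TCP pose where I grasped it.

Request:
step_arm(
  targets=[
    [1,-5,30,0,0],
    [1,-6,50,0,0],
    [1,-6,50,0,0],
    [1,-6,50,0,0],
    [1,-4,28,0,0],
    [1,0,0,0,-0.17],
    [1,0,0,0,-0.17],
    [1,0,0,0,-0.17],
    [1,0,0,0,-0.17],
    [1,0,0,0,-0.17],
  ],
)

```text
clock: 16.3
tool_pos: [0.4991, -0.1097, 0.1741]
tcp_rot: [[0.645, 0.764, 0.009], [0.765, -0.645, -0.008], [-0.0, 0.012, -1.0]]
ft_force: [0.5, -0.1, -1.2]
opening: 0.0172
```

Request:
step_arm(
  targets=[
    [1,0,0,0,-0.17],
    [1,0,0,0,-0.17],
    [1,0,0,0,-0.17],
    [1,0,0,0,-0.16],
    [1,0,0,0,0],
  ],
)

```text
clock: 16.92
tool_pos: [0.4965, -0.1089, 0.1707]
tcp_rot: [[0.009, 1.0, 0.002], [1.0, -0.009, -0.006], [-0.006, 0.003, -1.0]]
ft_force: [-0.6, -0.1, -1.3]
opening: 0.0177
```

```bash
python3 go.py .505 -.1057 .13 87.7
```

```text
clock 16.93 pos [ 496.52 -108.92  170.75] yaw 89.48 tilt z [ 0.0025 -0.0057 -1.    ] open 17.65
F [-0.59 -0.14 -1.28] M [-0.046  0.03  -0.006] q6 -1.908
shift now-axes [ 3.52  8.35 40.75] target-axes [ 3.55  8.35 40.75] spin 0.0311
```

Request:
step_arm(
  targets=[
    [1,3.5,9.3,5,0.031],
    [1,0,0,15,0],
    [1,0,0,15,0],
    [1,0,0,10,0],
    [1,0,0,0,0],
  ],
)

```text
clock: 17.55
tool_pos: [0.5036, -0.1054, 0.1211]
tcp_rot: [[0.049, 0.999, -0.002], [0.999, -0.049, -0.004], [-0.005, -0.002, -1.0]]
ft_force: [-0.1, -0.6, -1.0]
opening: 0.0177
```

```bash
python3 go.py .506 -.1057 .072 87.7; python3 -c "
from h import *
s=grab('scene');t=grab('top')
f=lambda c,x,y,w:cv2.resize(c['img'][y:y+w,x:x+w,::-1],(400,400),interpolation=cv2.INTER_CUBIC)
cv2.imwrite('pics/a6.png',np.clip(1.6*np.hstack([f(t,310,240,80),f(s,258,160,80)]).astype(float),0,255).astype(np.uint8))"
```

```text
clock 17.55 pos [ 503.63 -105.36  121.13] yaw 87.18 tilt z [-0.0021 -0.0044 -1.    ] open 17.68
F [-0.12 -0.62 -0.97] M [0.002 0.028 0.001] q6 -1.855
shift now-axes [ 0.    2.47 49.13] target-axes [-0.24  2.38 49.13] spin -0.009
```

View pics/a6.png

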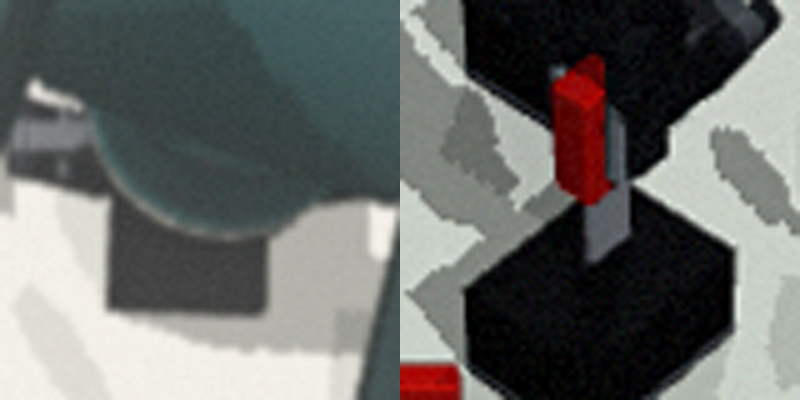

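The blade hangs over the middle of the correct stand, tip at about (299.5,209.7) in the scene image against an expected (299,208.9). I'll lower it gently.

Request:
step_arm(
  targets=[
    [1,0,2.5,3,-0.009],
    [1,0,0,5,0],
    [1,0,0,5,0],
    [1,0,0,5,0],
    [1,0,0,0,0],
  ],
)

```text
clock: 18.27
tool_pos: [0.5076, -0.1061, 0.1039]
tcp_rot: [[0.039, 0.999, 0.001], [0.999, -0.039, -0.006], [-0.006, 0.001, -1.0]]
ft_force: [-0.6, 0.9, -0.9]
opening: 0.0176
```

```bash
python3 go.py .5065 -.1057 .072 87.7
```

```text
clock 18.27 pos [ 507.56 -106.08  103.88] yaw 87.74 tilt z [ 0.0012 -0.0057 -1.    ] open 17.57
F [-0.62  0.94 -0.91] M [-0.013 -0.066  0.002] q6 -1.863
shift now-axes [ 0.52 -1.12 31.87] target-axes [ 0.34 -1.08 31.88] spin 0.0006
```

Request:
step_arm(
  targets=[
    [1,0.3,-1,5,0],
    [1,0,0,5,0],
    [1,0,0,5,0],
    [1,0,0,5,0],
    [1,0,0,0,0],
  ],
)

```text
clock: 18.9
tool_pos: [0.5069, -0.1059, 0.0824]
tcp_rot: [[0.04, 0.999, 0.002], [0.999, -0.04, -0.006], [-0.006, 0.002, -1.0]]
ft_force: [-0.0, -0.2, -0.6]
opening: 0.0176
```

```bash
python3 go.py .5065 -.1057 .0722 87.7
```

```text
clock 18.9 pos [ 506.95 -105.89   82.41] yaw 87.73 tilt z [ 0.0019 -0.0058 -1.    ] open 17.57
F [-0.03 -0.18 -0.57] M [ 0.083 -0.041  0.038] q6 -1.863
shift now-axes [ 0.23 -0.48 10.21] target-axes [ 0.17 -0.45 10.21] spin 0.0006
```

Request:
step_arm(
  targets=[
    [1,0,-0.4,3,0],
    [1,0,0,3,0],
    [1,0,0,2,0],
    [1,0,0,0.8,0],
  ],
)

```text
clock: 19.4
tool_pos: [0.5069, -0.1061, 0.0732]
tcp_rot: [[0.04, 0.999, 0.003], [0.999, -0.04, -0.006], [-0.006, 0.003, -1.0]]
ft_force: [-0.6, -0.6, -1.7]
opening: 0.0173
```

```bash
python3 go.py .5065 -.1057 .0722 87.7
```

```text
clock 19.4 pos [ 506.86 -106.07   73.24] yaw 87.73 tilt z [ 0.0025 -0.006  -1.    ] open 17.27
F [-0.58 -0.58 -1.74] M [ 0.015  0.013 -0.028] q6 -1.863
shift now-axes [ 0.36 -0.38  1.04] target-axes [ 0.35 -0.38  1.04] spin 0.0006
```

Request:
step_arm(
  targets=[
    [1,0,0,0.5,0],
    [1,0,0,0.5,0],
  ],
)

```text
clock: 19.65
tool_pos: [0.5069, -0.1061, 0.0724]
tcp_rot: [[0.04, 0.999, 0.002], [0.999, -0.039, -0.006], [-0.006, 0.003, -1.0]]
ft_force: [-1.7, 0.9, 7.0]
opening: 0.0173
```

```bash
python3 go.py .5065 -.1057 .0722 87.7|head -2
```

```text
clock 19.65 pos [ 506.86 -106.06   72.39] yaw 87.74 tilt z [ 0.0025 -0.006  -1.    ] open 17.26
F [-1.69  0.94  7.04] M [ 0.053  0.223 -0.022] q6 -1.863
```

The grip is resting on the block at 7 N. I'll release and rise.

Request:
step_arm(
  targets=[
    [0.4,0,0,0,0],
    [-0.2,0,0,0,0],
    [-1,0,0,0,0],
    [-1,0,0,0,0],
    [-1,0,0,0,0],
    [-1,0,0,0,0],
    [-1,0,0,0,0],
  ],
)

```text
clock: 20.52
tool_pos: [0.5073, -0.1062, 0.0726]
tcp_rot: [[0.039, 0.999, 0.003], [0.999, -0.039, -0.006], [-0.006, 0.004, -1.0]]
ft_force: [-0.5, -0.5, -0.1]
opening: 0.0854
```

Request:
step_arm(
  targets=[
    [-1,0,0,-10,0],
    [-1,0,0,-15,0],
    [-1,0,0,-20,0],
    [-1,0,0,-25,0],
    [-1,0,0,-25,0],
    [-1,0,0,-25,0],
    [-1,0,0,-25,0],
    [-1,0,-30,-20,0],
    [-1,0,-40,-10,0],
    [-1,0,0,0,0],
  ],
)

```text
clock: 21.78
tool_pos: [0.4359, -0.1023, 0.2632]
tcp_rot: [[0.039, 0.999, 0.013], [0.999, -0.039, -0.01], [-0.009, 0.013, -1.0]]
ft_force: [0.6, 0.6, 0.4]
opening: 0.0859
```

```bash
python3 go.py .5065 -.1057 .0722 87.7|head -2; python3 -c "
from h import *
s=grab('scene','s6.png');t=grab('top')
f=lambda c,x,y,w:cv2.resize(c['img'][y:y+w,x:x+w,::-1],(400,400),interpolation=cv2.INTER_CUBIC)
b=cv2.resize(s['img'][130:400,60:500,::-1],(800,490))
cv2.imwrite('pics/a7.png',np.clip(1.4*b.astype(float),0,255).astype(np.uint8))"
```

```text
clock 21.77 pos [ 435.86 -102.31  263.19] yaw 87.77 tilt z [ 0.0128 -0.01   -0.9999] open 85.9
F [0.55 0.61 0.42] M [-0.    -0.043  0.034] q6 -1.912
```

View pics/a7.png

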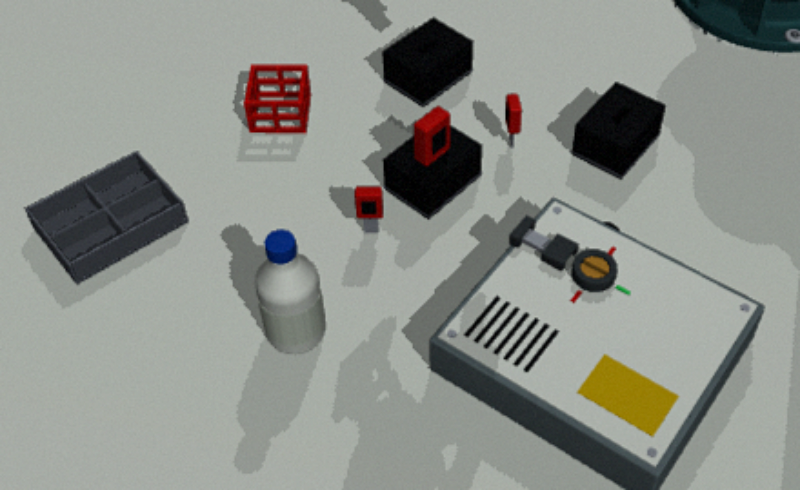

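The key stands upright in its stand and the bystanders are where they were. One numeric check of the slot angle before I hand in.

```bash
python3 - <<'E'
from h import *
c=grab('scene');L=(.5335,.1038)
src=[proj(c,(L[0]+.015*a,L[1]+.015*b,.061)) for a,b in((1,1),(1,-1),(-1,-1),(-1,1))]
M=cv2.getPerspectiveTransform(np.float32(src),np.float32([(0,0),(120,0),(120,120),(0,120)]))
p=cv2.warpPerspective(c['img'],M,(121,121),flags=cv2.INTER_CUBIC)[...,0].astype(float)
yy,xx=np.mgrid[:121,:121];ok=np.hypot(xx-60,yy-60)<40;w=np.where(ok&(p<75),75-p,0)
pts=np.argwhere(w>0)[:,::-1].astype(np.float32);v=cv2.fitLine(pts,cv2.DIST_HUBER,0,.01,.01).ravel()
# image: right=-y, up=+x
yaw=np.degrees(np.arctan2(-v[0],-v[1]));yaw=(yaw+180)%180-180
print(len(pts),'slot yaw',yaw,'stop expected',3.9-90)
E
```

```text
1387 slot yaw -85.440544 stop expected -86.1
```

```bash
python3 -c "
from plant import bot
print(bot.close_job())"
```

```text
the job is handed in; nothing more can be done
None
```

I took the key from its stand, and its blade dropped into the slot without pressing. I turned it clockwise until the torque rose steeply, eased it free, put it back upright in its stand and let go. The job is handed in at about 22 s on the clock.

**Lock:** the last camera check put the slot at -85.4°, against about -86.1° expected at the stop. The bolt's orange nose is out of sight inside the keeper. I judged the bolt home from this and the torque rise; I didn't measure its travel.

**Forces:** peak turning torque was about 0.47 N m, above the 0.3–0.4 called ample but below the 0.55 forcing limit. No end-of-move reading showed more than about 2 N at the lock. It was 7 N when I set the key down.

**Key and bystanders:** the last picture shows the key upright in its stand with the gripper clear, and nothing else looks moved.

**Imperfections:** the tool drifted by up to about 1.4° of tilt during the moves, which I allowed for. The two cameras disagreed on positions by 1–2 mm.

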